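# Load a bottle cap rim-down in the open nest of a twin capping station

## Robot

A 6-joint arm with a two-finger parallel gripper is mounted at the origin on the work surface. World frame = base frame: x ahead of the robot, y to its left, z up, the work surface at z = 0. Lengths are in m, angles in rad, forces in N, time in s.
With the tool pointing down it reaches from about 0.35 to 0.975 m from the base axis. Payload 4.9 kg.
Tool frame: the origin (TCP) lies on the centre line of the jaws, within the pads' length; the fingertips stand 19 mm ahead of it and the grasp point (between the pads) is the TCP; z points along the fingers, y is the line along which they close (so a half turn about z gives the same grasp; the last joint's range is limited). The gripper opens to 85 mm and grips with 20 to 120 N. Pads are 22 mm wide; open, the fingers measure 114 mm over their backs; the gripper's body (76 mm by 85 mm) begins 54 mm behind the grasp point. The pads swing forward as they close: fully open they stand 13 mm farther back than shut.
Start: joints at [0.984, 0.053, 1.613, -0, 1.476, -0.119], TCP at [0.282, 0.558, 0.228] pointing down, gripper open.
Joint ranges: [-3.01, 3.01], [-1.01, 2.22], [0.06, 2.58], [-1.02, 4.17], [0.09, 2.62], [-3.14, 3.14]. Speed limits (rad/s): [2.57, 2.57, 3.14, 3.14, 3.14, 3.14].

## Interface

Orientations are given as a unit quaternion [w, x, y, z].
In Python, from plant import state, grab_frame, ticket, spotter gives the robot as it stands.
- The arm moves only by the tool apply_moves, never from a script. Its argument "series" is a list of rows, each an object of numbers: "jaw": the closure, from 0 (fully open) to 1 (shut); "dx", "dy", "dz": the shift along the tool's x, y, z in mm; "turn": the turn about the tool's z in rad. A call has 1 to 5 rows; each row is the pose to reach, as a shift and turn from the pose commanded when the call began, along the tool's axes at that moment; what a row does not reach only later rows make up. A row lasts 1/12 s, in which the tool goes at most 41.7 mm and 7.16 degrees, less where a joint would pass 70% of its speed; a pose out of reach is approached as far as the arm can. A call with a gripper value outside its range is refused whole. The fingers move at their own pace and stop on an object; the grip force is fixed at half the most. Time passes only in rows, so rows that repeat a pose let the fingers close. It gives the time, the measured TCP pose, the force, the opening and the grip force at its end, in the units of the state.
- state(): the state, without advancing time (a new reading comes with each control period).
- grab_frame(name): name is "scene" or "top" or "wrist"; returns a dict with "pixels" (400x640x3 uint8, red, green, blue), "mtx" (3x3 intrinsics, pixels), "camera_from_world" (4x4, takes a point from world to camera coordinates). Camera axes: x right, y down, z forward; pixel columns grow to the right and rows downward; lengths in m; the calibration is good to about 2 mm. A picture is of the moment at which its call begins. There is no depth.
- ticket.job_done(): hands the job in; it is judged then, once.
Trained networks look in a picture, given as the dict that the camera call returned (one of the last four; its "shot" number tells which), for a name from the list of things; names that differ only in an ending like _2 or _b are one class to them, and where a whole thing is asked for, a point or a joint stands for the part that bears it (a point fixed in the world has none). Each returns a list of dicts, best first, with "conf" (0 to 1); they miss things now and then, are a little off and sometimes report something else, mostly with a low value. They report only what shows in the picture. A call takes as long as a camera call. They do not tell look-alikes from the thing itself.
- spotter.outline_of(picture, target): "region" (400x640 bool, what is visible of it) and "extent" ([left, top, right, bottom] in pixels, round what is visible of it).
The state is a dict: "time": time; "joint_pos": joint angles; "joint_vel": joint speeds; "joint_efforts": joint torques, N m; "tool_pos": TCP position; "tool_rot": TCP orientation; "contact_force": force on the tool from outside, world axes, zero at the start; "ft_torque": the same for the moment, N m; "gripper_width": opening from 0.0 (shut) to 1.0 (fully open); "grasp_force": force on a finger pad.
Only numpy, scipy, OpenCV 4.12 (cv2) and the standard library are available. Lean on these libraries where they do the work, as an engineer would, in place of code of your own. Each camera call takes 0.05 s, during which the arm holds its last target. There are 200 camera calls.

## Task

The white bottle cap is standing on edge in its little stand. Put it rim-down, with its blue closed face up, in the nest that the red swing-over cover leaves open, and press it down until it and the green pad under it are fully home. Leave the red cover where it lies without touching it, and do not disturb the bottle, the jar or the small green bin.

Things in the scene. Friction and masses are not known exactly. Their poses are not given: they have to be found in the camera images.
- cap: Bottle cap, rigid plastic, 54 mm diameter, 24 mm tall, about 30 g: white ribbed side, blue closed face, open rim (wall 4 mm, hollow 14 mm deep). Origin: centre of the rim face; z axis points along the cap's axis from rim to blue face. At the start it stands on edge in the stand, z level along the stand's -x (blue face roughly toward the robot).
- stand: Fixed stand, base 90 (x) by 70 (y) by 8 mm, origin at its underside centre. A V cradle holds the cap on edge, the cap's middle 48 mm straight above the origin, its axis along x. Cheeks before and behind it (34 mm wide in y, tops 42 mm above the bench) leave 2 mm play each; its flanks (+y and -y) are free for fingers. The cap lifts straight up out.
- station: Fixed station: grey base plate 120 (x) by 290 (y) by 10 mm, two aluminium nests 95 mm to the left (+y) and right (-y) of its middle, and between them, at x = 44 and -44 mm, two hinge posts 90 mm tall for the red cover. Origin at the centre of the underside, z up.
- nest_left (a point): Left nest (station's +y side). Point on its axis, 55 mm above the bench = level of its pad's top when fully down: a cap fully home has its rim centre here. Axes as the station. Walls toward -x and +x, 57.5 mm apart inside, 16 mm higher than this point; sides toward +y and -y are open (37 mm gaps): fingers closing along y can straddle the cap and reach 20 mm below this point.
- nest_right (a point): Right nest (station's -y side). Point on its axis, 55 mm above the bench = level of its pad's top when fully down: a cap fully home has its rim centre here. Axes as the station. Walls toward -x and +x, 57.5 mm apart inside, 16 mm higher than this point; sides toward +y and -y are open (37 mm gaps): fingers closing along y can straddle the cap and reach 20 mm below this point.
- cover (a joint): Red cover plate, 74 by 131 mm, on a free hinge along the station's x axis between the nests. It has no rest upright: within a second of the start it falls to one side and lies nearly level there, 79 to 87 mm above the bench. Radians: +1.53 = over the right nest (left one open), -1.53 = over the left nest (right one open).
- pad_left (a joint): Green ejector pad (floor) of the left nest, a vertical slide: 0 = fully raised (its top 6 mm above the nest point), 0.006 m = pressed fully down. No spring: it stays where it is left; about 5 N of friction must be overcome to push it down, so a cap's own weight does not do it.
- pad_right (a joint): Green ejector pad (floor) of the right nest, a vertical slide: 0 = fully raised (its top 6 mm above the nest point), 0.006 m = pressed fully down. No spring: it stays where it is left; about 5 N of friction must be overcome to push it down, so a cap's own weight does not do it.
- bottle: Bystander: closed white bottle, 48 mm in diameter, 78 mm tall, origin at the centre of its underside.
- jar: Bystander: closed amber jar, 52 mm in diameter, 65 mm tall, origin at the centre of its underside.
- bin: Bystander: empty open green bin, 85 by 120 by 50 mm, origin at the centre of its underside.
There are look-alikes about, which are no part of the job. Leave any yellow look-alike of the cap alone.

How it is judged:
By the outcome, as a careful person would: the job done as asked, in the order asked, and still so for the second after the job is handed in, with the robot touching nothing.
It also fails if it takes over 51 s, if anything falls off the work surface, if the arm or the gripper's body presses on something with over 40 N, if the wrist force passes 120 N, or if a joint passes its speed limit or range.

## Working session

There is one attempt and no reset: what is moved stays moved. The work goes in short steps, Python scripts to look and compute and a tool call to move; the robot and the scene stay as the last step left them, time stands still between calls to the robot, and variables do not carry over. Pictures are saved under pics/ and viewed, at most 10 in all, crops included, and the job is handed in when it is done.

Besides the shell and the picture viewer there is one more tool, called after "Request:" in YAML: its name, and indented under it one key for each argument. apply_moves: Moves the arm, as the interface text tells. Its arguments: {"type":"object","properties":{"series":{"type":"array","items":{"type":"object","properties":{"jaw":{"type":"number"},"dx":{"type":"number"},"dy":{"type":"number"},"dz":{"type":"number"},"turn":{"type":"number"}}}}},"required":["series"]}

```bash
mkdir -p pics; ls
cat > h.py <<'E'
import numpy as np,cv2
from plant import state,grab_frame,ticket,spotter
def save(f,n,box=None,s=1):
    p=f["pixels"][:,:,::-1]
    if box: p=p[box[1]:box[3],box[0]:box[2]]
    cv2.imwrite(f"pics/{n}.png",cv2.resize(np.ascontiguousarray(p),None,fx=s,fy=s,interpolation=cv2.INTER_CUBIC))
def ray(f,u,v):
    T=np.array(f["camera_from_world"]);R=T[:3,:3];c=-R.T@T[:3,3]
    d=R.T@np.linalg.inv(f["mtx"])@[u,v,1];return c,d
def onz(f,u,v,z):
    c,d=ray(f,u,v);return c+d*(z-c[2])/d[2]
def proj(f,P):
    T=np.array(f["camera_from_world"]);q=T[:3,:3]@np.array(P)+T[:3,3];q=np.array(f["mtx"])@q;return q[:2]/q[2]
def tri(obs):
    A=np.zeros((3,3));b=np.zeros(3)
    for f,u,v in obs:
        c,d=ray(f,u,v);d=d/np.linalg.norm(d);M=np.eye(3)-np.outer(d,d);A+=M;b+=M@c
    return np.linalg.solve(A,b)
E
python3 - <<'E'
from h import *
import pickle
F={n:grab_frame(n) for n in("scene","top")}
pickle.dump(F,open("f0.pkl","wb"))
for n,f in F.items():
    save(f,n+"0")
    for t in("cap","stand","station","cover"):
        print(n,t,[(round(o["conf"],2),[int(x) for x in o["extent"]]) for o in spotter.outline_of(f,t)])
    print(-np.array(f["camera_from_world"])[:3,:3].T@np.array(f["camera_from_world"])[:3,3])
s=state();print(s["time"],s["tool_pos"],s["tool_rot"])
E
```

```text
pics
scene cap [(0.86, [202, 178, 230, 204]), (0.77, [252, 171, 284, 196])]
scene stand [(0.8, [250, 195, 289, 220]), (0.49, [308, 233, 338, 274])]
scene station [(0.97, [340, 155, 485, 222])]
scene cover [(0.89, [409, 155, 486, 180])]
[ 1.37865705 -0.10318902  0.62005203]
top cap [(0.75, [419, 263, 443, 279]), (0.65, [360, 251, 388, 262]), (0.25, [358, 233, 392, 278])]
top stand [(0.83, [357, 233, 391, 278])]
top station [(0.94, [159, 209, 302, 273])]
top cover [(0.73, [157, 218, 231, 262]), (0.22, [360, 234, 392, 279])]
[ 0.57066847 -0.00859977  0.92572651]
0.5 [0.28180206 0.55782651 0.22796264] [-1.09411541e-05  2.31762976e-01  9.72772286e-01 -4.31690361e-05]
```

View pics/scene0.png

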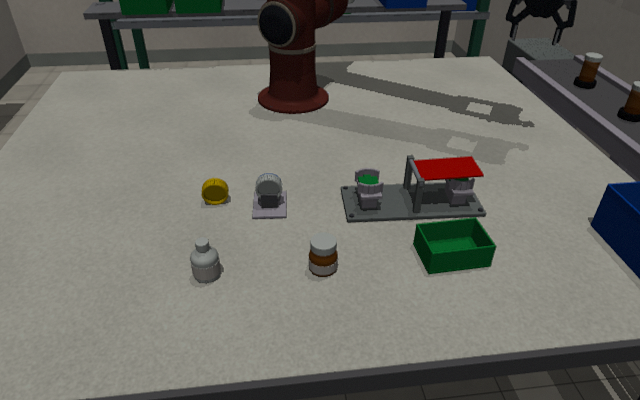

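View pics/top0.png

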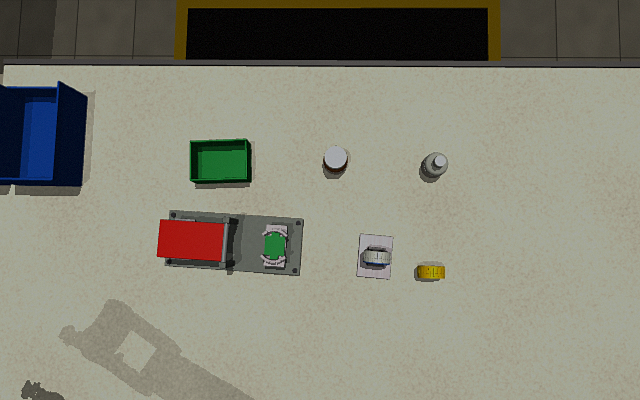

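Look-alikes: the white cap in the stand is at scene (268,185) / top (377,256), the yellow cap at scene (215,192) / top (431,271), and the white jar lid at top (335,158). I choose the white one in the stand. The cover lies on the left nest (+y), so the right nest at top (275,246) is open.

Run:
```python
from h import *
import pickle
F=pickle.load(open("f0.pkl","rb"))
a=F["scene"]["pixels"][150:230,190:300];b=F["top"]["pixels"][205:285,155:305]; c=F["top"]["pixels"][225:285,345:455]
s=[cv2.resize(np.ascontiguousarray(i[:,:,::-1]),(w,h),interpolation=cv2.INTER_CUBIC) for i,w,h in((a,400,291),(b,800,427-120),(c,400,291))]
s[1]=cv2.resize(np.ascontiguousarray(b[:,:,::-1]),(562,300),interpolation=cv2.INTER_CUBIC)
out=np.zeros((600,800,3),np.uint8);out[:291,:400]=s[0];out[:291,400:]=s[2];out[300:,:562]=s[1];cv2.imwrite("pics/crop1.png",out)
f=F["top"];f=grab_frame("top")
def rect(m,z):
    ys,xs=np.nonzero(m);P=np.array([onz(f,x,y,z)[:2] for x,y in zip(xs,ys)],np.float32)*1000
    h=cv2.minAreaRect(P);return np.round(h[0],1),np.round(h[1],1),round(h[2],1)
for t,z in(("station",.01),("stand",.008),("bottle",.07),("jar",.06),("bin",.05),("cover",.083)):
    o=spotter.outline_of(f,t)
    if o: print(t,o[0]["conf"],rect(o[0]["region"],z))
hsv=cv2.cvtColor(f["pixels"],cv2.COLOR_RGB2HSV)
m=cv2.inRange(hsv,(50,120,60),(75,255,255));m[:200]=0
ys,xs=np.nonzero(m);print("pad top",onz(f,(xs.min()+xs.max())/2,(ys.min()+ys.max())/2,.061),xs.min(),xs.max(),ys.min(),ys.max())
o=spotter.outline_of(f,"cap");
for q in o[:2]: 
    e=q["extent"];print(q["conf"],e,onz(f,(e[0]+e[2])/2,(e[1]+e[3])/2,.06))
R=state()["tool_rot"];w,x,y,z=R
from scipy.spatial.transform import Rotation as Ro
print(Ro.from_quat([x,y,z,w]).as_matrix().round(3))
```

```text
station 0.79 (array([563.6, 215. ]), array([314. , 123.6]), 87.0)
stand 0.89 (array([540.7, -94.7]), array([71.5, 92.3]), 87.8)
bottle 0.84 (array([ 724.3, -204.5]), array([41.8, 53.9]), 46.0)
jar 0.79 (array([735.4,  -8. ]), array([53.4, 48.6]), 0.9)
bin 0.75 (array([729.7, 229.1]), array([ 95.3, 131.9]), 2.2)
cover 0.75 (array([566.5, 269.2]), array([138.1,  76. ]), 87.6)
pad top [0.55912607 0.1107832  0.061     ] 264 284 232 258
0.71 [363.7, 250.4, 392.7, 264.2] [ 0.53942946 -0.09719712  0.06      ]
0.67 [419.9, 265.3, 446.8, 278.4] [ 0.51349572 -0.20544439  0.06      ]
[[-0.893  0.451 -0.   ]
 [ 0.451  0.893  0.   ]
 [ 0.     0.    -1.   ]]
```

View pics/crop1.png

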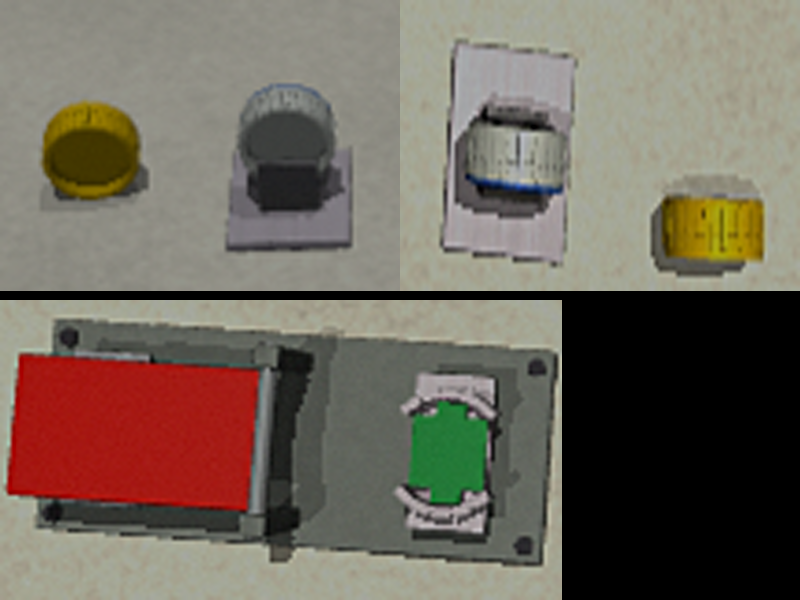

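The white cap stands in its stand with the blue edge toward the robot (crop lower edge, about top (377,262)). The yellow one beside it is the decoy. The open nest is the right one, at top (275,246). I'll move above that nest first and look with the wrist camera.

Request:
apply_moves:
  series:
    - {"dx": -448, "dy": -274, "turn": -0.45}
    - {"dx": -448, "dy": -274, "turn": -0.45}
    - {"dx": -448, "dy": -274, "turn": -0.45}
    - {"dx": -448, "dy": -274, "turn": -0.45}
    - {"dx": -448, "dy": -274, "turn": -0.45}

```text
invalid input at $.series[0]: expected keys jaw, dx, dy, dz, turn
```

Request:
apply_moves:
  series:
    - {"dx": -448, "dy": -274, "dz": 0, "jaw": 0, "turn": -0.45}
    - {"dx": -448, "dy": -274, "dz": 0, "jaw": 0, "turn": -0.45}
    - {"dx": -448, "dy": -274, "dz": 0, "jaw": 0, "turn": -0.45}
    - {"dx": -448, "dy": -274, "dz": 0, "jaw": 0, "turn": -0.45}
    - {"dx": -448, "dy": -274, "dz": 0, "jaw": 0, "turn": -0.45}

```text
time: 1.32
tool_pos: [0.3893, 0.3838, 0.2283]
tool_rot: [0.0, 0.007, 1.0, 0.0]
contact_force: [1.3, -0.0, -0.7]
gripper_width: 0.999
grasp_force: 0.0
```

```bash
cat >> h.py <<'E'
from scipy.spatial.transform import Rotation as Ro
def go(x,y,z=None,yaw=None):
    "shift to world target (m), yaw = wanted heading of tool y (deg)"
    s=state();w,a,b,c=s["tool_rot"];R=Ro.from_quat([a,b,c,w]).as_matrix();p=np.array(s["tool_pos"])
    d=R.T@(np.array([x,y,p[2] if z is None else z])-p)*1000
    h=np.degrees(np.arctan2(R[1,1],R[0,1]))
    t=None if yaw is None else -np.radians((yaw-h+90)%180-90)
    print("t",s["time"],"pos",p.round(4),"yaw",h.round(2),"d",d.round(1),"turn",t,"j6",round(s["joint_pos"][5],2),"w",s["gripper_width"],"F",np.round(s["contact_force"],1))
E
python3 -c "
from h import *
go(.558,.115,yaw=87)"
```

```text
t 1.3167 pos [0.3893 0.3838 0.2283] yaw 89.21 d [-172.4 -266.4    0. ] turn 0.038565798810217 j6 -0.91 w 0.9992550684179395 F [ 1.3 -0.  -0.7]
```

Request:
apply_moves:
  series:
    - {"dx": -172, "dy": -266, "dz": 0, "jaw": 0, "turn": 0.04}
    - {"dx": -172, "dy": -266, "dz": 0, "jaw": 0, "turn": 0.04}
    - {"dx": -172, "dy": -266, "dz": 0, "jaw": 0, "turn": 0.04}
    - {"dx": -172, "dy": -266, "dz": 0, "jaw": 0, "turn": 0.04}
    - {"dx": -172, "dy": -266, "dz": 0, "jaw": 0, "turn": 0.04}

```text
time: 1.73
tool_pos: [0.4995, 0.2064, 0.2284]
tool_rot: [0.0, 0.029, 1.0, 0.0]
contact_force: [0.9, 0.7, -0.5]
gripper_width: 1.002
grasp_force: 0.0
```

```bash
python3 -c "
from h import *
go(.558,.115,yaw=87)"
```

```text
t 1.7333 pos [0.4995 0.2064 0.2284] yaw 86.69 d [-63.7 -87.9   0. ] turn -0.005436194108266785 j6 -1.26 w 1.0015673411694122 F [ 0.9  0.7 -0.5]
```

Request:
apply_moves:
  series:
    - {"dx": -62, "dy": -86, "dz": 0, "jaw": 0, "turn": 0}
    - {"dx": -62, "dy": -86, "dz": 0, "jaw": 0, "turn": 0}
    - {"dx": -62, "dy": -86, "dz": 0, "jaw": 0, "turn": 0}
    - {"dx": -62, "dy": -86, "dz": 0, "jaw": 0, "turn": 0}

```text
time: 2.07
tool_pos: [0.5577, 0.1149, 0.2281]
tool_rot: [0.0, 0.032, 0.999, -0.001]
contact_force: [-0.4, -0.0, -0.0]
gripper_width: 0.999
grasp_force: 0.0
```

Run:
```python
from h import *
go(.558,.115,yaw=87)
f=grab_frame("wrist");save(f,"w1");import pickle;pickle.dump(f,open("w1.pkl","wb"))
t=grab_frame("top");pickle.dump(t,open("t1.pkl","wb"))
T=f["camera_from_world"];print(-T[:3,:3].T@T[:3,3],proj(f,[.558,.115,.061]))
```

```text
t 2.0667 pos [0.5577 0.1149 0.2281] yaw 86.38 d [-0.3  0.1  0. ] turn -0.010896473585784142 j6 -1.43 w 0.9990854158542416 F [-0.4 -0.  -0. ]
[0.49072519 0.11937009 0.374026  ] [319.69727638 184.90374556]
```

View pics/w1.png

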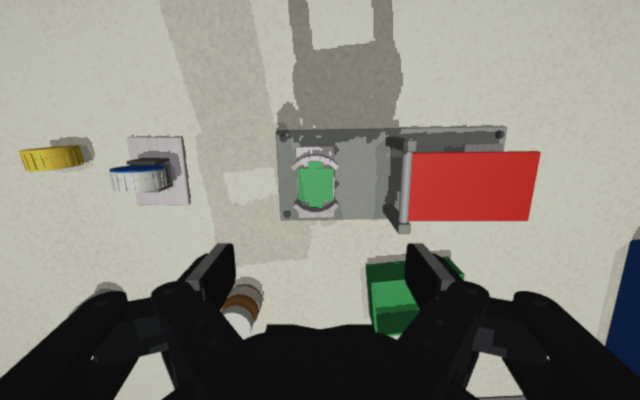

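The wrist view shows the open nest at (316,184), the plate's right-end corners at about (278,128) and (280,220), and the cap in its stand at (138,178). Next I'll fit the plate edges.

Run:
```python
from h import *
import pickle
for n in("w1","t1"):
    f=pickle.load(open(n+".pkl","rb"));g=cv2.cvtColor(f["pixels"],cv2.COLOR_RGB2GRAY)
    hsv=cv2.cvtColor(f["pixels"],cv2.COLOR_RGB2HSV)
    # rectify z=.01 plane at 0.5mm/px over x .48-.65, y .04-.24
    z=.01
    xs=np.arange(.46,.67,.0005);ys=np.arange(.04,.40,.0005)
    X,Y=np.meshgrid(xs,ys,indexing="ij");P=np.stack([X,Y,0*X+z],-1)
    T=np.array(f["camera_from_world"]);q=(P@T[:3,:3].T+T[:3,3])@np.array(f["mtx"]).T;q=(q[...,:2]/q[...,2:]).astype(np.float32)
    r=cv2.remap(f["pixels"],q[...,0],q[...,1],cv2.INTER_CUBIC)
    cv2.imwrite(f"pics/r_{n}.png",r[::-1,::-1,::-1])   # x up,y left
    # pad
    m=cv2.inRange(hsv,(50,100,50),(80,255,255));nn,l,st,c=cv2.connectedComponentsWithStats(m)
    for i in range(1,nn):
        if st[i,4]>150: print(n,st[i],onz(f,*c[i],.061).round(4))
a,b=[cv2.imread(f"pics/r_{n}.png") for n in("w1","t1")]
print(a.shape);cv2.imwrite("pics/rect.png",cv2.resize(np.hstack([a[:,320:],b[:,320:]]),None,fx=.99,fy=1.4))
```

```text
w1 [ 298  162   35   46 1294] [0.557  0.1102 0.061 ]
w1 [ 366  262   54   75 2849] [0.7096 0.1944 0.061 ]
t1 [ 190  139   57   43 1808] [0.7265 0.2239 0.061 ]
(421, 721, 3)
```

View pics/rect.png

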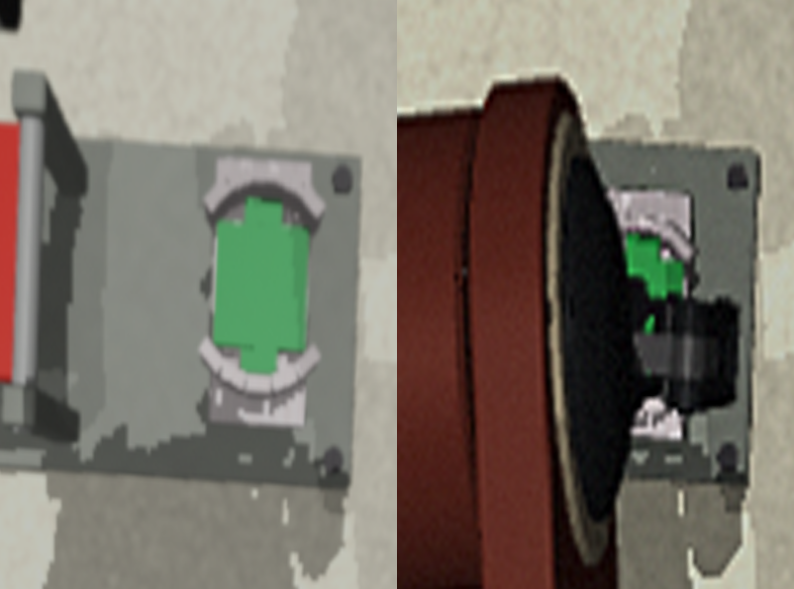

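Request:
apply_moves:
  series:
    - {"dx": 5, "dy": -212, "dz": 0, "jaw": 0, "turn": -0.02}
    - {"dx": 5, "dy": -212, "dz": 0, "jaw": 0, "turn": -0.02}
    - {"dx": 5, "dy": -212, "dz": 0, "jaw": 0, "turn": -0.02}
    - {"dx": 5, "dy": -212, "dz": 0, "jaw": 0, "turn": -0.02}
    - {"dx": 5, "dy": -212, "dz": 0, "jaw": 0, "turn": -0.02}

```text
time: 2.58
tool_pos: [0.5382, -0.0887, 0.2283]
tool_rot: [0.0, 0.017, 1.0, 0.0]
contact_force: [0.5, 0.4, 0.4]
gripper_width: 0.999
grasp_force: 0.0
```

Request:
apply_moves:
  series:
    - {"dx": 0, "dy": -18, "dz": 0, "jaw": 0, "turn": 0}
    - {"dx": 0, "dy": -18, "dz": 0, "jaw": 0, "turn": 0}
    - {"dx": 0, "dy": -18, "dz": 0, "jaw": 0, "turn": 0}

```text
time: 2.83
tool_pos: [0.5379, -0.1061, 0.2281]
tool_rot: [0.0, 0.019, 1.0, 0.0]
contact_force: [0.0, 0.8, -0.5]
gripper_width: 0.999
grasp_force: 0.0
```

Run:
```python
from h import *
f=grab_frame("wrist")
for t in("stand","cap"):
  for o in spotter.outline_of(f,t)[:2]:
    ys,xs=np.nonzero(o["region"]);e=o["extent"]
    z=.008 if t=="stand" else .06
    P=np.array([onz(f,x,y,z)[:2] for x,y in zip(xs,ys)],np.float32)*1000;h=cv2.minAreaRect(P)
    print(t,o["conf"],np.round(e),h)
save(f,"w2",(150,60,480,320),2)
go(.54,-.096,yaw=87.4)
```

```text
stand 0.63 [297. 141. 356. 211.] ((538.7758178710938, -95.6695556640625), (71.38700866699219, 92.97335815429688), 86.56776428222656)
cap 0.73 [307. 167. 354. 196.] ((537.9693603515625, -95.95655822753906), (52.50550842285156, 32.27656936645508), 87.08798217773438)
cap 0.62 [208. 144. 259. 174.] ((508.0458679199219, -198.9609832763672), (28.52425765991211, 52.001312255859375), 4.304335594177246)
t 2.9833 pos [ 0.5381 -0.1049  0.228 ] yaw 87.98 d [-1.5  8.9  0. ] turn 0.010068264095501779 j6 -1.86 w 1.0022954577450678 F [ 0.3  0.6 -0.3]
```

View pics/w2.png

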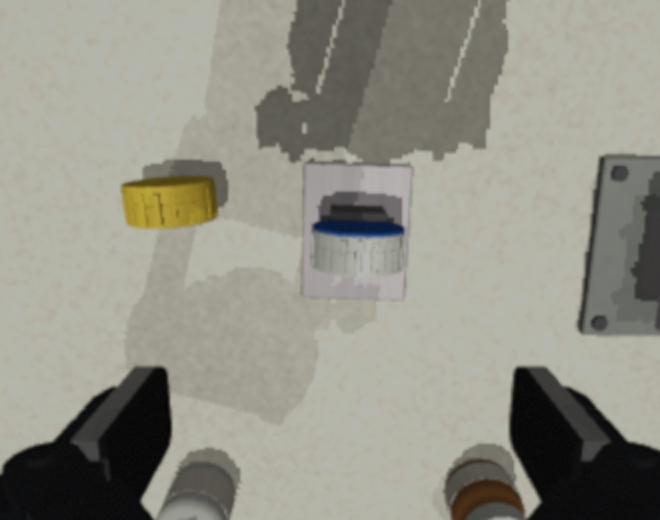

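The blue face is at crop (358,228), toward the robot, and the cap sits in its stand at (0.539, -0.096). I'll descend and grip.

Request:
apply_moves:
  series:
    - {"dx": -1.3, "dy": 9, "dz": 35, "jaw": 0, "turn": 0.015}
    - {"dx": -1.3, "dy": 9, "dz": 75, "jaw": 0, "turn": 0.015}
    - {"dx": -1.3, "dy": 9, "dz": 110, "jaw": 0, "turn": 0.015}
    - {"dx": -1.3, "dy": 9, "dz": 145, "jaw": 0, "turn": 0.015}
    - {"dx": -1.3, "dy": 9, "dz": 177, "jaw": 0, "turn": 0.015}

```text
time: 3.4
tool_pos: [0.5393, -0.0957, 0.0491]
tool_rot: [-0.0, 0.025, 1.0, 0.0]
contact_force: [0.0, -0.3, -0.8]
gripper_width: 0.995
grasp_force: 0.0
```

Request:
apply_moves:
  series:
    - {"dx": 0, "dy": 0, "dz": 0, "jaw": 0, "turn": 0}
    - {"dx": 0, "dy": 0, "dz": 0, "jaw": 1, "turn": 0}
    - {"dx": 0, "dy": 0, "dz": 0, "jaw": 1, "turn": 0}
    - {"dx": 0, "dy": 0, "dz": 0, "jaw": 1, "turn": 0}
    - {"dx": 0, "dy": 0, "dz": 0, "jaw": 1, "turn": 0}

```text
time: 3.82
tool_pos: [0.5431, -0.0967, 0.0556]
tool_rot: [0.004, 0.027, 1.0, 0.001]
contact_force: [-0.6, 5.5, 4.8]
gripper_width: 0.51
grasp_force: 57.4
```

Request:
apply_moves:
  series:
    - {"dx": 0, "dy": 0, "dz": 0, "jaw": 1, "turn": 0}
    - {"dx": 0, "dy": 0, "dz": 0, "jaw": 1, "turn": 0}
    - {"dx": 0, "dy": 0, "dz": 0, "jaw": 1, "turn": 0}

```text
time: 4.07
tool_pos: [0.543, -0.0968, 0.0556]
tool_rot: [0.004, 0.027, 1.0, 0.001]
contact_force: [0.4, 7.7, 6.8]
gripper_width: 0.508
grasp_force: 57.4
```

Run:
```python
from h import *
f=grab_frame("wrist");g=grab_frame("scene")
a=cv2.resize(f["pixels"][150:400,120:520],(480,300));b=cv2.resize(g["pixels"][120:230,190:350],(436,300),interpolation=cv2.INTER_CUBIC)[:,:320]
cv2.imwrite("pics/g1.png",np.hstack([a,b])[:,:,::-1]);s=state();print(s)
```

```text
{'time': 4.1667, 'joint_pos': array([-0.31351889,  0.04685726,  1.92374258,  0.00456904,  1.16462142,
       -1.83285977]), 'joint_vel': array([ 1.54694844e-03, -9.89721941e-05, -1.96464091e-03,  2.92176707e-04,
       -1.05368485e-03,  1.04965804e-03]), 'joint_efforts': array([-3.47396828e+00, -3.13288021e+01, -3.01761460e+01, -1.70571081e+00,
       -5.81242014e-01, -1.40453002e-02]), 'tool_pos': array([ 0.54294603, -0.09677944,  0.0555915 ]), 'tool_rot': array([0.00365115, 0.02662031, 0.99963833, 0.00111087]), 'contact_force': array([0.14383472, 6.34127628, 6.83380986]), 'ft_torque': array([ 1.26408188,  0.01315864, -0.0291431 ]), 'grasp_force': 57.426302349194884, 'gripper_width': 0.5051952934865498}
```

View pics/g1.png

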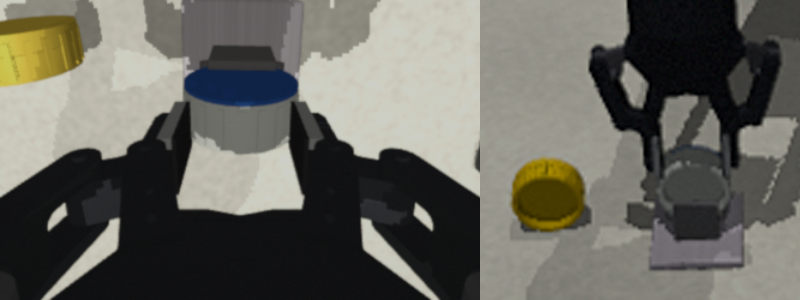

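Request:
apply_moves:
  series:
    - {"dx": 0, "dy": 0, "dz": -10, "jaw": 1, "turn": 0}
    - {"dx": 0, "dy": 0, "dz": -25, "jaw": 1, "turn": 0}
    - {"dx": 0, "dy": 0, "dz": -50, "jaw": 1, "turn": 0}
    - {"dx": 0, "dy": 0, "dz": -80, "jaw": 1, "turn": 0}
    - {"dx": 0, "dy": 0, "dz": -80, "jaw": 1, "turn": 0}

```text
time: 4.58
tool_pos: [0.5444, -0.0995, 0.1405]
tool_rot: [0.007, 0.026, 1.0, -0.002]
contact_force: [0.9, 0.2, 1.0]
gripper_width: 0.505
grasp_force: 57.4
```

Run:
```python
from h import *
f=grab_frame("wrist");g=grab_frame("scene")
a=cv2.resize(f["pixels"][150:400,120:520],(480,300));b=cv2.resize(g["pixels"][90:220,210:330],(320,346),interpolation=cv2.INTER_CUBIC)[:300]
cv2.imwrite("pics/g2.png",np.hstack([a,b])[:,:,::-1]);go(.45,.0)
for n,p in(("w",f),("s",g)): print(n,[(o["conf"],np.round(o["extent"])) for o in spotter.outline_of(p,"cap")])
p=np.array(state()["tool_pos"]);print([proj(g,p+[0,y,z]).round(1) for y,z in((0,0),(.027,0),(0,.027),(0,-.027))])
print([proj(f,p+[x,y,z]).round(1) for x,y,z in((-.012,0,0),(-.012,.027,0),(-.012,0,.027),(-.012,0,-.027))])
```

```text
t 4.6833 pos [ 0.5417 -0.0987  0.1351] yaw 86.97 d [96.8 93.7 -0.9] turn None j6 -1.83 w 0.5040907177918242 F [ 0.2  0.4 -1.4]
w [(0.86, array([164., 144., 235., 187.])), (0.85, array([272., 202., 371., 277.]))]
s [(0.87, array([204., 177., 230., 207.])), (0.82, array([249., 136., 277., 168.]))]
[array([264.5, 152.4]), array([278.3, 151.6]), array([263.7, 140.3]), array([265.3, 164.1])]
[array([320.7, 213.4]), array([367.8, 211.2]), array([320.6, 231.4]), array([320.7, 200.4])]
```

View pics/g2.png

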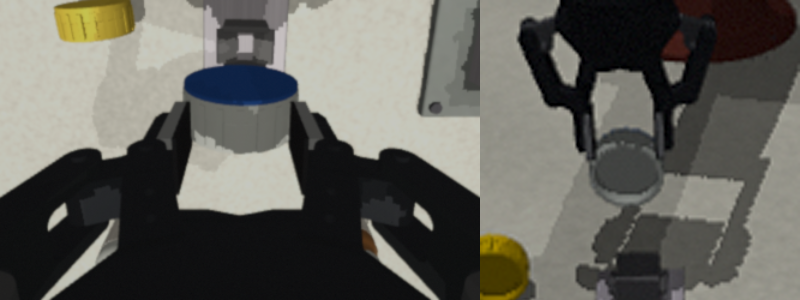

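The cap is lifted: in the wrist crop the blue face is at (240,85) toward the robot, and its axis is level. The tool can only point down, so I'll set the cap on edge on free bench, tip it onto its rim and re-grasp.

Request:
apply_moves:
  series:
    - {"dx": 27, "dy": 22, "dz": 0, "jaw": 1, "turn": 0}
    - {"dx": 54, "dy": 44, "dz": 0, "jaw": 1, "turn": 0}
    - {"dx": 80, "dy": 66, "dz": 0, "jaw": 1, "turn": 0}
    - {"dx": 106, "dy": 88, "dz": 0, "jaw": 1, "turn": 0}
    - {"dx": 106, "dy": 88, "dz": 20, "jaw": 1, "turn": 0}

```text
time: 5.2
tool_pos: [0.4372, -0.0019, 0.1131]
tool_rot: [0.002, 0.025, 1.0, 0.0]
contact_force: [2.0, -1.2, -0.3]
gripper_width: 0.506
grasp_force: 57.4
```

Run:
```python
from h import *
g=grab_frame("scene");f=grab_frame("wrist");go(.44,-.005,.029,yaw=87)
for p in(g,): print([(o["conf"],np.round(o["extent"],1)) for o in spotter.outline_of(p,"cap")])
p=np.array(state()["tool_pos"]);print([proj(g,p+[0,0,z]).round(1) for z in(0,.027,-.027)])
```

```text
t 5.3 pos [ 0.4351 -0.0032  0.1076] yaw 87.06 d [-5.4 -1.5 78.5] turn 0.001011152544477823 j6 -1.7 w 0.5042660244742042 F [-0.7  0.1 -1.3]
[(0.88, array([293.9, 119.2, 320.7, 149.8])), (0.71, array([204.3, 178.4, 232.1, 207.6]))]
[array([306.6, 135. ]), array([306.5, 123.9]), array([306.6, 145.9])]
```

Request:
apply_moves:
  series:
    - {"dx": -4, "dy": 0, "dz": 30, "jaw": 1, "turn": 0}
    - {"dx": -4, "dy": 0, "dz": 50, "jaw": 1, "turn": 0}
    - {"dx": -4, "dy": 0, "dz": 62, "jaw": 1, "turn": 0}
    - {"dx": -4, "dy": 0, "dz": 66, "jaw": 1, "turn": 0}
    - {"dx": -4, "dy": 0, "dz": 66, "jaw": 1, "turn": 0}

```text
time: 5.77
tool_pos: [0.442, -0.005, 0.0439]
tool_rot: [-0.002, 0.027, 1.0, 0.0]
contact_force: [-0.5, 0.5, 0.8]
gripper_width: 0.505
grasp_force: 57.5
```

Request:
apply_moves:
  series:
    - {"dx": 0, "dy": 0, "dz": 1.5, "jaw": 1, "turn": 0}
    - {"dx": 0, "dy": 0, "dz": 3, "jaw": 1, "turn": 0}
    - {"dx": 0, "dy": 0, "dz": 3, "jaw": 1, "turn": 0}

```text
time: 6.02
tool_pos: [0.4433, -0.0048, 0.0429]
tool_rot: [0.001, 0.027, 1.0, -0.0]
contact_force: [-0.1, 0.3, -0.8]
gripper_width: 0.509
grasp_force: 57.5
```

Request:
apply_moves:
  series:
    - {"dx": 0, "dy": 0, "dz": 2, "jaw": 1, "turn": 0}
    - {"dx": 0, "dy": 0, "dz": 4, "jaw": 1, "turn": 0}
    - {"dx": 0, "dy": 0, "dz": 4, "jaw": 1, "turn": 0}

```text
time: 6.27
tool_pos: [0.4424, -0.0045, 0.0379]
tool_rot: [-0.0, 0.026, 1.0, 0.0]
contact_force: [-0.8, 0.4, -0.2]
gripper_width: 0.502
grasp_force: 57.5
```

Request:
apply_moves:
  series:
    - {"dx": 0, "dy": 0, "dz": 2, "jaw": 1, "turn": 0}
    - {"dx": 0, "dy": 0, "dz": 3, "jaw": 1, "turn": 0}
    - {"dx": 0, "dy": 0, "dz": 3, "jaw": 1, "turn": 0}

```text
time: 6.52
tool_pos: [0.4422, -0.0045, 0.0347]
tool_rot: [-0.0, 0.026, 1.0, 0.0]
contact_force: [0.1, -0.1, -0.6]
gripper_width: 0.503
grasp_force: 57.5
```

Request:
apply_moves:
  series:
    - {"dx": 0, "dy": 0, "dz": 2, "jaw": 1, "turn": 0}
    - {"dx": 0, "dy": 0, "dz": 3, "jaw": 1, "turn": 0}
    - {"dx": 0, "dy": 0, "dz": 3, "jaw": 1, "turn": 0}

```text
time: 6.77
tool_pos: [0.444, -0.0046, 0.034]
tool_rot: [0.001, 0.026, 1.0, 0.0]
contact_force: [-2.3, 0.9, 9.6]
gripper_width: 0.506
grasp_force: 60.8
```

Request:
apply_moves:
  series:
    - {"dx": 0, "dy": 0, "dz": 2, "jaw": 1, "turn": 0}
    - {"dx": 0, "dy": 0, "dz": 2, "jaw": 1, "turn": 0}
    - {"dx": 0, "dy": 0, "dz": 2, "jaw": 1, "turn": 0}

```text
time: 7.02
tool_pos: [0.4448, -0.0047, 0.0339]
tool_rot: [0.001, 0.026, 1.0, 0.0]
contact_force: [-6.1, 1.8, 20.7]
gripper_width: 0.509
grasp_force: 63.9
```

The bottom touched the bench at TCP z 34 mm. I'll ease off and open slightly.

Request:
apply_moves:
  series:
    - {"dx": 0, "dy": 0, "dz": -4, "jaw": 1, "turn": 0}
    - {"dx": 0, "dy": 0, "dz": -4, "jaw": 1, "turn": 0}
    - {"dx": 0, "dy": 0, "dz": -4, "jaw": 0.4, "turn": 0}
    - {"dx": 0, "dy": 0, "dz": -4, "jaw": 0.4, "turn": 0}
    - {"dx": 0, "dy": 0, "dz": -4, "jaw": 0.4, "turn": 0}

```text
time: 7.43
tool_pos: [0.442, -0.0045, 0.0334]
tool_rot: [-0.001, 0.026, 1.0, 0.0]
contact_force: [-0.0, 0.0, 0.6]
gripper_width: 0.6
grasp_force: 0.0
```

Request:
apply_moves:
  series:
    - {"dx": 0, "dy": 0, "dz": -4, "jaw": 0.25, "turn": 0}
    - {"dx": 0, "dy": 0, "dz": -10, "jaw": 0.25, "turn": 0}
    - {"dx": 0, "dy": 0, "dz": -25, "jaw": 0.25, "turn": 0}
    - {"dx": 0, "dy": 0, "dz": -50, "jaw": 0.25, "turn": 0}
    - {"dx": 0, "dy": 0, "dz": -60, "jaw": 0.25, "turn": 0}

```text
time: 7.85
tool_pos: [0.4441, -0.0048, 0.0972]
tool_rot: [0.002, 0.026, 1.0, -0.0]
contact_force: [0.6, -0.3, 0.5]
gripper_width: 0.749
grasp_force: 0.0
```

Run:
```python
from h import *
f=grab_frame("wrist");g=grab_frame("scene");go(.40,-.005)
for p in(f,g): print([(o["conf"],np.round(o["extent"],1)) for o in spotter.outline_of(p,"cap")])
print([proj(g,[.442+x,-.0045,z]).round(1) for x,z in((-.012,.054),(.012,0))],[proj(f,[.43,y,.054]).round(1) for y in(-.0045,.0225)])
```

```text
t 7.95 pos [ 0.4447 -0.0049  0.097 ] yaw 86.98 d [44.6 -2.4 -0.3] turn None j6 -1.7 w 0.74799873800899 F [-0.2  0.   0.8]
[(0.81, array([284.5, 181.8, 357.4, 230. ])), (0.68, array([ 42.8, 262. , 128.9, 326. ]))]
[(0.91, array([199.4, 178.4, 230.5, 205.6])), (0.64, array([296.4, 154.3, 321.4, 179.9])), (0.44, array([340.9, 157.4, 487. , 220.3]))]
[array([306.1, 155.3]), array([307.4, 181.1])] [array([318.8, 201.9]), array([357.7, 200. ])]
```

The cap stands on edge at (0.442, -0.005). I'll go behind it with the jaws shut.

Request:
apply_moves:
  series:
    - {"dx": 20, "dy": 0, "dz": 0, "jaw": 1, "turn": 0}
    - {"dx": 46, "dy": -2, "dz": 0, "jaw": 1, "turn": 0}
    - {"dx": 46, "dy": -2, "dz": 0, "jaw": 1, "turn": 0}
    - {"dx": 46, "dy": -2, "dz": 20, "jaw": 1, "turn": 0}
    - {"dx": 46, "dy": -2, "dz": 40, "jaw": 1, "turn": 0}

```text
time: 8.47
tool_pos: [0.397, -0.0043, 0.0537]
tool_rot: [0.001, 0.026, 1.0, -0.0]
contact_force: [0.4, 0.8, -0.9]
gripper_width: 0.037
grasp_force: 0.0
```

Request:
apply_moves:
  series:
    - {"dx": 0, "dy": 0, "dz": 0, "jaw": 1, "turn": 0}
    - {"dx": -6, "dy": 0, "dz": 0, "jaw": 1, "turn": 0}
    - {"dx": -14, "dy": 0, "dz": 0, "jaw": 1, "turn": 0}
    - {"dx": -22, "dy": 0, "dz": 0, "jaw": 1, "turn": 0}
    - {"dx": -30, "dy": 0, "dz": 0, "jaw": 1, "turn": 0}

```text
time: 8.88
tool_pos: [0.4286, -0.006, 0.0553]
tool_rot: [0.001, 0.026, 1.0, -0.0]
contact_force: [-0.1, -0.5, 0.5]
gripper_width: 0.0
grasp_force: 0.0
```

Request:
apply_moves:
  series:
    - {"dx": -8, "dy": 0, "dz": 0, "jaw": 1, "turn": 0}
    - {"dx": -15, "dy": 0, "dz": 0, "jaw": 1, "turn": 0}
    - {"dx": -15, "dy": 0, "dz": 0, "jaw": 1, "turn": 0}
    - {"dx": -15, "dy": 0, "dz": 0, "jaw": 1, "turn": 0}

```text
time: 9.22
tool_pos: [0.4418, -0.0065, 0.0542]
tool_rot: [-0.0, 0.026, 1.0, 0.0]
contact_force: [-0.3, 0.2, -0.3]
gripper_width: -0.0
grasp_force: 0.0
```

Run:
```python
from h import *
f=grab_frame("wrist");g=grab_frame("scene");go(.46,-.005)
for p in(f,g): print([(o["conf"],np.round(o["extent"],1)) for o in spotter.outline_of(p,"cap")])
a=cv2.resize(f["pixels"][100:400,120:520],(400,300));b=cv2.resize(g["pixels"][120:230,240:388],(400,297),interpolation=cv2.INTER_CUBIC)
cv2.imwrite("pics/g3.png",np.hstack([a[:297],b])[:,:,::-1])
```

```text
t 9.3167 pos [ 0.4411 -0.0064  0.0539] yaw 86.98 d [-18.8   2.4  -0. ] turn None j6 -1.7 w 0.00022138306728566724 F [-0.1 -0.6 -0.5]
[(0.8, array([283.6, 196.7, 365.1, 258.1])), (0.78, array([  1.3, 296.4,  99.3, 380.2]))]
[(0.93, array([200.7, 178.6, 230.2, 208.3])), (0.7, array([292.1, 155.5, 319.3, 179. ]))]
```

View pics/g3.png

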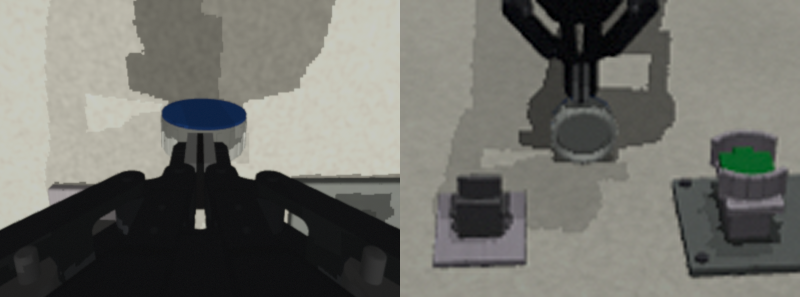

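Run:
```python
from h import *
f=grab_frame("wrist");g=grab_frame("scene")
hsv=cv2.cvtColor(f["pixels"],cv2.COLOR_RGB2HSV);m=cv2.inRange(hsv,(105,150,40),(125,255,255));ys,xs=np.nonzero(m);print("blue",xs.min(),xs.max(),ys.min(),ys.max())
for xc in(.442,.455,.466):
  print(xc,[proj(g,[xc+x,-.005,z]).round(1) for x,z in((-.012,.054),(.012,0))],[proj(f,[xc-.012,-.005+y,z]).round(1) for y,z in((0,.054),(0,0),(-.027,.027),(.027,.027))])
p=np.array(state()["tool_pos"])
for z in(0,-.019): print(proj(f,p+[0,0,z]),proj(f,p+[-.011,0,z]))
```

```text
blue 283 364 201 231
0.442 [array([305.9, 155.3]), array([307.2, 181.1])] [array([320.8, 228.8]), array([320.5, 202.4]), array([278.7, 215.8]), array([362.8, 211.6])]
0.455 [array([306.5, 158.3]), array([307.8, 184.3])] [array([322. , 250.6]), array([321.4, 219.1]), array([280.4, 234.7]), array([363. , 230.6])]
0.466 [array([307.1, 160.8]), array([308.4, 187. ])] [array([323. , 268.2]), array([322.1, 232.9]), array([281.9, 250.1]), array([363.2, 246.2])]
[319.26238943 247.47768254] [318.21472792 229.04454219]
[319.28290542 234.60216476] [318.34609886 217.90073273]
```

The fingertips were about 19 mm higher than described and passed over the cap, which hasn't moved. I'll go back and push lower.

Request:
apply_moves:
  series:
    - {"dx": 0, "dy": 0, "dz": -15, "jaw": 1, "turn": 0}
    - {"dx": 25, "dy": 1, "dz": -15, "jaw": 1, "turn": 0}
    - {"dx": 46, "dy": 1, "dz": -15, "jaw": 1, "turn": 0}
    - {"dx": 46, "dy": 1, "dz": 5, "jaw": 1, "turn": 0}
    - {"dx": 46, "dy": 1, "dz": 17, "jaw": 1, "turn": 0}

```text
time: 9.93
tool_pos: [0.395, -0.003, 0.037]
tool_rot: [0.001, 0.026, 1.0, -0.0]
contact_force: [-0.3, 0.3, -0.1]
gripper_width: -0.001
grasp_force: 0.0
```

Request:
apply_moves:
  series:
    - {"dx": 0, "dy": 0, "dz": 0, "jaw": 1, "turn": 0}
    - {"dx": -6, "dy": 0, "dz": 0, "jaw": 1, "turn": 0}
    - {"dx": -14, "dy": 0, "dz": 0, "jaw": 1, "turn": 0}
    - {"dx": -22, "dy": 0, "dz": 0, "jaw": 1, "turn": 0}
    - {"dx": -28, "dy": 0, "dz": 0, "jaw": 1, "turn": 0}

```text
time: 10.35
tool_pos: [0.4257, -0.0048, 0.0382]
tool_rot: [0.001, 0.026, 1.0, -0.0]
contact_force: [0.8, 0.0, 0.8]
gripper_width: 0.001
grasp_force: 0.1
```

Request:
apply_moves:
  series:
    - {"dx": -6, "dy": 0, "dz": 0, "jaw": 1, "turn": 0}
    - {"dx": -12, "dy": 0, "dz": 0, "jaw": 1, "turn": 0}
    - {"dx": -17, "dy": 0, "dz": 0, "jaw": 1, "turn": 0}
    - {"dx": -17, "dy": 0, "dz": 0, "jaw": 1, "turn": 0}
    - {"dx": -17, "dy": 0, "dz": 0, "jaw": 1, "turn": 0}

```text
time: 10.77
tool_pos: [0.4406, -0.0055, 0.037]
tool_rot: [-0.0, 0.026, 1.0, 0.0]
contact_force: [-0.7, 0.7, 0.7]
gripper_width: 0.004
grasp_force: 0.0
```

```bash
cat > blue.py <<'E'
from h import *
def blue(z=.024):
    f=grab_frame("wrist");hsv=cv2.cvtColor(f["pixels"],cv2.COLOR_RGB2HSV);m=cv2.inRange(hsv,(105,150,40),(125,255,255))
    n,l,st,c=cv2.connectedComponentsWithStats(m);
    if n<2: print("none");return f
    for i in range(1,n):
        if st[i,4]<300: continue
        ys,xs=np.nonzero(l==i)
        if ys.max()>395 or xs.max()>635: continue
        P=np.array([onz(f,x,y,z)[:2] for x,y in zip(xs,ys)],np.float32)*1000
        e=cv2.fitEllipse(cv2.convexHull(P));print("blue px",st[i],"centre",np.round(e[0],1),"axes",np.round(e[1],1),"minrect",cv2.minEnclosingCircle(P))
    return f
E
python3 - <<'E'
from blue import *
f=blue();go(.48,-.005)
E
```

```text
t 10.8167 pos [ 0.4403 -0.0054  0.0369] yaw 86.98 d [-39.7   2.5  -0. ] turn None j6 -1.7 w -0.001104889048005455 F [ 0.1 -0.5 -0.9]
```

Request:
apply_moves:
  series:
    - {"dx": 0, "dy": 0, "dz": -40, "jaw": 1, "turn": 0}
    - {"dx": 0, "dy": 0, "dz": -80, "jaw": 0.3, "turn": 0}
    - {"dx": 0, "dy": 0, "dz": -110, "jaw": 0, "turn": 0}
    - {"dx": 0, "dy": 0, "dz": -110, "jaw": 0, "turn": 0}
    - {"dx": 0, "dy": 0, "dz": -110, "jaw": 0, "turn": 0}

```text
time: 11.23
tool_pos: [0.4418, -0.0057, 0.1495]
tool_rot: [0.003, 0.026, 1.0, -0.0]
contact_force: [-0.3, -0.0, -0.9]
gripper_width: 0.565
grasp_force: 0.0
```

Run:
```python
from blue import *
f=blue();go(.48,-.005)
for p in(f,grab_frame("scene")): print([(o["conf"],np.round(o["extent"],1)) for o in spotter.outline_of(p,"cap")])
hsv=cv2.cvtColor(f["pixels"],cv2.COLOR_RGB2HSV);m=cv2.inRange(hsv,(100,100,30),(130,255,255));n,l,st,c=cv2.connectedComponentsWithStats(m);print(st[1:][st[1:,4]>50])
```

```text
blue px [ 296  204   50   48 1913] centre [479.   -6.5] axes [51.1 52.1] minrect ((479.0028381347656, -6.571815013885498), 26.22996711730957)
t 11.2833 pos [ 0.4404 -0.0054  0.1473] yaw 86.97 d [-39.5   2.5   0. ] turn None j6 -1.7 w 0.6511056011575896 F [-0.4 -0.5 -0.2]
[(0.74, array([292.3, 197.7, 348.4, 254. ])), (0.65, array([ 93.6, 244.4, 163.4, 289.6])), (0.3, array([211. , 239.3, 277.1, 308.1]))]
[(0.78, array([293.4, 171. , 321.4, 191. ])), (0.75, array([201.8, 179.2, 230.6, 208.2]))]
[[ 295  204   52   49 2009]]
```

The cap now lies rim-down with its blue face up at (0.479, -0.0065). I'll centre it by squeezing along x first, then grasp along y.

Request:
apply_moves:
  series:
    - {"dx": -39, "dy": 1, "dz": 0, "jaw": 0, "turn": 0.12}
    - {"dx": -39, "dy": 1, "dz": 15, "jaw": 0, "turn": 0.24}
    - {"dx": -39, "dy": 1, "dz": 30, "jaw": 0, "turn": 0.36}
    - {"dx": -39, "dy": 1, "dz": 40, "jaw": 0, "turn": 0.48}
    - {"dx": -39, "dy": 1, "dz": 50, "jaw": 0, "turn": 0.6}

```text
time: 11.85
tool_pos: [0.4778, -0.0062, 0.0939]
tool_rot: [-0.002, 0.323, 0.946, -0.0]
contact_force: [0.4, 0.4, 0.0]
gripper_width: 1.0
grasp_force: 0.0
```

Request:
apply_moves:
  series:
    - {"dx": 0, "dy": 0, "dz": 0, "jaw": 0, "turn": 0.12}
    - {"dx": 0, "dy": 0, "dz": 0, "jaw": 0, "turn": 0.24}
    - {"dx": 0, "dy": 0, "dz": 0, "jaw": 0, "turn": 0.36}
    - {"dx": 0, "dy": 0, "dz": 0, "jaw": 0, "turn": 0.48}
    - {"dx": 0, "dy": 0, "dz": 0, "jaw": 0, "turn": 0.6}

```text
time: 12.27
tool_pos: [0.4781, -0.0063, 0.0949]
tool_rot: [-0.002, 0.589, 0.808, -0.001]
contact_force: [-0.5, 1.1, -0.6]
gripper_width: 1.004
grasp_force: 0.0
```

Request:
apply_moves:
  series:
    - {"dx": 0, "dy": 0, "dz": 0, "jaw": 0, "turn": 0.12}
    - {"dx": 0, "dy": 0, "dz": 0, "jaw": 0, "turn": 0.24}
    - {"dx": 0, "dy": 0, "dz": 0, "jaw": 0, "turn": 0.36}
    - {"dx": 0, "dy": 0, "dz": 0, "jaw": 0, "turn": 0.37}

```text
time: 12.6
tool_pos: [0.4782, -0.0063, 0.0951]
tool_rot: [-0.001, 0.726, 0.688, -0.001]
contact_force: [-0.9, -0.8, 0.3]
gripper_width: 0.999
grasp_force: 0.0
```

```bash
python3 -c "
from h import *
go(.479,-.0065,.01,yaw=87);go(.479,-.0065,.01,yaw=-3)"
```

```text
t 12.6 pos [ 0.4782 -0.0063  0.0951] yaw -3.11 d [-0.2  1.2 85.1] turn 1.5687995299337278 j6 -0.11 w 0.998728483729143 F [-0.9 -0.8  0.3]
t 12.6 pos [ 0.4782 -0.0063  0.0951] yaw -3.11 d [-0.2  1.2 85.1] turn -0.001996796861168954 j6 -0.11 w 0.998728483729143 F [-0.9 -0.8  0.3]
```

Request:
apply_moves:
  series:
    - {"dx": 0, "dy": 1, "dz": 35, "jaw": 0, "turn": 0}
    - {"dx": 0, "dy": 1, "dz": 60, "jaw": 0, "turn": 0}
    - {"dx": 0, "dy": 1, "dz": 77, "jaw": 0, "turn": 0}
    - {"dx": 0, "dy": 1, "dz": 83, "jaw": 0, "turn": 0}
    - {"dx": 0, "dy": 1, "dz": 83, "jaw": 0, "turn": 0}

```text
time: 13.02
tool_pos: [0.478, -0.0062, 0.0113]
tool_rot: [-0.002, 0.725, 0.689, -0.002]
contact_force: [0.2, 0.3, 0.3]
gripper_width: 0.999
grasp_force: 0.0
```

Request:
apply_moves:
  series:
    - {"dx": 0, "dy": 0, "dz": 3, "jaw": 0, "turn": 0}
    - {"dx": 0, "dy": 0, "dz": 6, "jaw": 0, "turn": 0}
    - {"dx": 0, "dy": 0, "dz": 6, "jaw": 0, "turn": 0}

```text
time: 13.27
tool_pos: [0.4811, -0.0067, 0.0087]
tool_rot: [0.001, 0.725, 0.689, 0.0]
contact_force: [-0.3, -0.6, 0.3]
gripper_width: 0.998
grasp_force: 0.0
```

Request:
apply_moves:
  series:
    - {"dx": 0, "dy": -1, "dz": 3, "jaw": 0, "turn": 0}
    - {"dx": 0, "dy": -1, "dz": 6, "jaw": 0, "turn": 0}
    - {"dx": 0, "dy": -1, "dz": 8, "jaw": 0, "turn": 0}
    - {"dx": 0, "dy": -1, "dz": 8, "jaw": 0, "turn": 0}

```text
time: 13.6
tool_pos: [0.4791, -0.0065, -0.0003]
tool_rot: [-0.0, 0.725, 0.689, -0.0]
contact_force: [-0.0, -0.1, -0.9]
gripper_width: 1.002
grasp_force: 0.0
```

Request:
apply_moves:
  series:
    - {"dx": 0, "dy": 0, "dz": 0, "jaw": 0.3, "turn": 0}
    - {"dx": 0, "dy": 0, "dz": 0, "jaw": 0.6, "turn": 0}
    - {"dx": 0, "dy": 0, "dz": 0, "jaw": 0.6, "turn": 0}
    - {"dx": 0, "dy": 0, "dz": 0, "jaw": 0.6, "turn": 0}
    - {"dx": 0, "dy": 0, "dz": 0, "jaw": 0.6, "turn": 0}

```text
time: 14.02
tool_pos: [0.4802, -0.0066, 0.0007]
tool_rot: [0.001, 0.725, 0.688, 0.0]
contact_force: [0.1, -0.1, 3.3]
gripper_width: 0.606
grasp_force: 62.6
```

The cap is centred along x at 0.480. I'll open a little, rotate in place and re-grip along y.

Request:
apply_moves:
  series:
    - {"dx": 0, "dy": 0, "dz": 0, "jaw": 0.25, "turn": 0}
    - {"dx": 0, "dy": 0, "dz": 0, "jaw": 0.25, "turn": 0}
    - {"dx": 0, "dy": 0, "dz": -3, "jaw": 0.25, "turn": -0.12}
    - {"dx": 0, "dy": 0, "dz": -3, "jaw": 0.25, "turn": -0.24}
    - {"dx": 0, "dy": 0, "dz": -3, "jaw": 0.25, "turn": -0.36}

```text
time: 14.43
tool_pos: [0.4792, -0.0065, 0.0028]
tool_rot: [-0.0, 0.588, 0.809, -0.0]
contact_force: [0.0, -0.4, 0.4]
gripper_width: 0.752
grasp_force: 0.0
```

Request:
apply_moves:
  series:
    - {"dx": 0, "dy": 0, "dz": 0, "jaw": 0.25, "turn": -0.12}
    - {"dx": 0, "dy": 0, "dz": 0, "jaw": 0.25, "turn": -0.24}
    - {"dx": 0, "dy": 0, "dz": 0, "jaw": 0.25, "turn": -0.36}
    - {"dx": 0, "dy": 0, "dz": 0, "jaw": 0.25, "turn": -0.48}
    - {"dx": 0, "dy": 0, "dz": 0, "jaw": 0.25, "turn": -0.6}

```text
time: 14.85
tool_pos: [0.479, -0.0064, 0.0026]
tool_rot: [-0.0, 0.323, 0.947, -0.0]
contact_force: [-0.4, 0.8, -0.3]
gripper_width: 0.75
grasp_force: 0.0
```

Request:
apply_moves:
  series:
    - {"dx": 0, "dy": 0, "dz": 0, "jaw": 0.25, "turn": -0.12}
    - {"dx": 0, "dy": 0, "dz": 0, "jaw": 0.25, "turn": -0.24}
    - {"dx": 0, "dy": 0, "dz": 0, "jaw": 0.25, "turn": -0.36}
    - {"dx": 0, "dy": 0, "dz": 0, "jaw": 0.25, "turn": -0.48}
    - {"dx": 0, "dy": 0, "dz": 0, "jaw": 0.25, "turn": -0.6}

```text
time: 15.27
tool_pos: [0.479, -0.0064, 0.0026]
tool_rot: [-0.0, 0.028, 1.0, 0.0]
contact_force: [0.5, 0.4, -0.3]
gripper_width: 0.746
grasp_force: 0.0
```

```bash
python3 -c "
from h import *
go(.480,-.0065,.0,yaw=87)"
```

```text
t 15.2667 pos [ 0.479  -0.0064  0.0026] yaw 86.74 d [-1.  -0.   2.6] turn -0.004482720502494855 j6 -1.68 w 0.746211663649056 F [ 0.5  0.4 -0.3]
```

Request:
apply_moves:
  series:
    - {"dx": -1, "dy": 0, "dz": 2, "jaw": 0.25, "turn": 0}
    - {"dx": -1, "dy": 0, "dz": 2, "jaw": 0.25, "turn": 0}
    - {"dx": -1, "dy": 0, "dz": 2, "jaw": 1, "turn": 0}
    - {"dx": -1, "dy": 0, "dz": 2, "jaw": 1, "turn": 0}
    - {"dx": -1, "dy": 0, "dz": 2, "jaw": 1, "turn": 0}

```text
time: 15.68
tool_pos: [0.4807, -0.0066, 0.0012]
tool_rot: [0.0, 0.032, 0.999, -0.0]
contact_force: [-0.4, -0.8, 1.1]
gripper_width: 0.611
grasp_force: 62.6
```

Request:
apply_moves:
  series:
    - {"dx": 0, "dy": 0, "dz": 0, "jaw": 1, "turn": 0}
    - {"dx": 0, "dy": 0, "dz": -20, "jaw": 1, "turn": 0}
    - {"dx": 0, "dy": 0, "dz": -55, "jaw": 1, "turn": 0}
    - {"dx": 0, "dy": 0, "dz": -90, "jaw": 1, "turn": 0}
    - {"dx": 0, "dy": 0, "dz": -120, "jaw": 1, "turn": 0}

```text
time: 16.1
tool_pos: [0.4802, -0.0065, 0.1226]
tool_rot: [0.0, 0.032, 0.999, -0.0]
contact_force: [1.8, -0.5, -0.0]
gripper_width: 0.609
grasp_force: 62.7
```

Request:
apply_moves:
  series:
    - {"dx": 0, "dy": 0, "dz": 0, "jaw": 1, "turn": 0}
    - {"dx": 0, "dy": 0, "dz": 0, "jaw": 1, "turn": 0}
    - {"dx": 0, "dy": 0, "dz": 0, "jaw": 1, "turn": 0}

```text
time: 16.35
tool_pos: [0.4798, -0.0065, 0.1202]
tool_rot: [-0.001, 0.032, 1.0, 0.0]
contact_force: [-0.9, 0.2, -1.4]
gripper_width: 0.609
grasp_force: 62.7
```

Run:
```python
from blue import *
p=np.array(state()["tool_pos"])
for dz in(.015,.020,.025): print(dz);blue(p[2]+dz)
go(.5573,.1104,.13,yaw=87)
```

```text
0.015
blue px [ 265  212  111  101 8777] centre [482.7  -6.4] axes [56.4 57. ] minrect ((483.21905517578125, -6.362663269042969), 28.937976837158203)
0.02
blue px [ 265  212  111  101 8784] centre [479.  -6.] axes [53.8 54.4] minrect ((479.6520690917969, -6.127181529998779), 27.73397445678711)
0.025
blue px [ 265  212  111  101 8783] centre [476.   -5.9] axes [51.5 52. ] minrect ((476.5951843261719, -5.927980422973633), 26.541303634643555)
t 16.5 pos [ 0.479  -0.0063  0.1189] yaw 86.39 d [-70.7 121.4 -11.4] turn -0.010619792924134579 j6 -1.68 w 0.6076522354860231 F [-0.3 -0.4 -0.3]
```

Request:
apply_moves:
  series:
    - {"dx": -18, "dy": 31, "dz": 0, "jaw": 1, "turn": -0.01}
    - {"dx": -36, "dy": 62, "dz": 0, "jaw": 1, "turn": -0.01}
    - {"dx": -54, "dy": 92, "dz": 0, "jaw": 1, "turn": -0.01}
    - {"dx": -71, "dy": 121.5, "dz": 0, "jaw": 1, "turn": -0.01}
    - {"dx": -71, "dy": 121.5, "dz": 0, "jaw": 1, "turn": -0.01}

```text
time: 16.92
tool_pos: [0.5603, 0.1141, 0.1195]
tool_rot: [-0.001, 0.025, 1.0, 0.001]
contact_force: [-0.8, -0.6, -1.4]
gripper_width: 0.611
grasp_force: 62.8
```

Request:
apply_moves:
  series:
    - {"dx": 0, "dy": 0, "dz": 15, "jaw": 1, "turn": 0}
    - {"dx": 0, "dy": 0, "dz": 30, "jaw": 1, "turn": 0}
    - {"dx": 0, "dy": 0, "dz": 34, "jaw": 1, "turn": 0}
    - {"dx": 0, "dy": 0, "dz": 34, "jaw": 1, "turn": 0}
    - {"dx": 0, "dy": 0, "dz": 34, "jaw": 1, "turn": 0}

```text
time: 17.33
tool_pos: [0.5583, 0.1099, 0.0863]
tool_rot: [-0.001, 0.027, 1.0, -0.0]
contact_force: [0.0, -0.9, 0.3]
gripper_width: 0.607
grasp_force: 62.8
```

Run:
```python
from blue import *
go(.558,.1105,.08,yaw=87)
f=grab_frame("wrist");g=grab_frame("scene")
a=cv2.resize(f["pixels"][170:320,210:430],(440,300),interpolation=cv2.INTER_CUBIC);b=cv2.resize(g["pixels"][135:225,325:433],(360,300),interpolation=cv2.INTER_CUBIC)
cv2.imwrite("pics/g4.png",np.hstack([a,b])[:,:,::-1])
```

```text
t 17.3333 pos [0.5583 0.1099 0.0863] yaw 86.96 d [0.3 0.6 6.3] turn -0.0007761552150031843 j6 -1.45 w 0.6068539866534342 F [ 0.  -0.9  0.3]
```

View pics/g4.png

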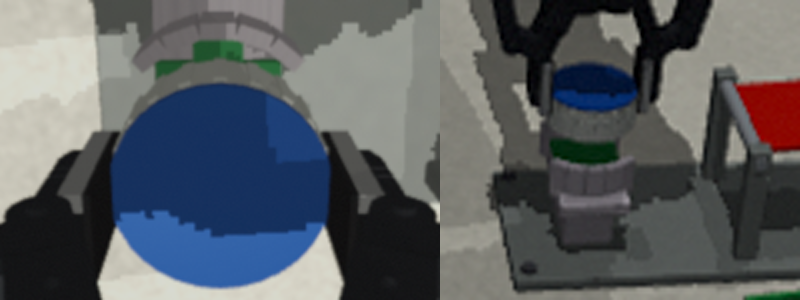

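The blue face is up in the jaws, at crop (220,185). The nest's arc spans crop columns 135–303, so its centre (219) matches the cap's. Now I'll lower with force checks.

Request:
apply_moves:
  series:
    - {"dx": 0, "dy": 0.3, "dz": 6, "jaw": 1, "turn": 0}
    - {"dx": 0, "dy": 0.3, "dz": 11, "jaw": 1, "turn": 0}
    - {"dx": 0, "dy": 0.3, "dz": 11, "jaw": 1, "turn": 0}
    - {"dx": 0, "dy": 0.3, "dz": 11, "jaw": 1, "turn": 0}

```text
time: 17.77
tool_pos: [0.5585, 0.1104, 0.0755]
tool_rot: [-0.0, 0.026, 1.0, -0.0]
contact_force: [0.2, 0.0, -0.6]
gripper_width: 0.611
grasp_force: 62.8
```

Request:
apply_moves:
  series:
    - {"dx": 0, "dy": 0, "dz": 2, "jaw": 1, "turn": 0}
    - {"dx": 0, "dy": 0, "dz": 4, "jaw": 1, "turn": 0}
    - {"dx": 0, "dy": 0, "dz": 6, "jaw": 1, "turn": 0}
    - {"dx": 0, "dy": 0, "dz": 6, "jaw": 1, "turn": 0}

```text
time: 18.1
tool_pos: [0.5586, 0.1105, 0.0695]
tool_rot: [-0.0, 0.026, 1.0, -0.0]
contact_force: [0.2, 0.6, -0.3]
gripper_width: 0.608
grasp_force: 62.8
```

Request:
apply_moves:
  series:
    - {"dx": 0, "dy": 0, "dz": 2, "jaw": 1, "turn": 0}
    - {"dx": 0, "dy": 0, "dz": 4, "jaw": 1, "turn": 0}
    - {"dx": 0, "dy": 0, "dz": 4, "jaw": 1, "turn": 0}

```text
time: 18.35
tool_pos: [0.5586, 0.1105, 0.0655]
tool_rot: [-0.0, 0.026, 1.0, -0.0]
contact_force: [-0.7, 0.6, -0.7]
gripper_width: 0.613
grasp_force: 62.8
```

Request:
apply_moves:
  series:
    - {"dx": 0, "dy": 0, "dz": 2, "jaw": 1, "turn": 0}
    - {"dx": 0, "dy": 0, "dz": 4, "jaw": 1, "turn": 0}
    - {"dx": 0, "dy": 0, "dz": 4, "jaw": 1, "turn": 0}

```text
time: 18.6
tool_pos: [0.5586, 0.1105, 0.0615]
tool_rot: [-0.0, 0.026, 1.0, -0.0]
contact_force: [1.1, 0.6, 0.1]
gripper_width: 0.612
grasp_force: 62.8
```

It is inside the walls. Now the press.

Request:
apply_moves:
  series:
    - {"dx": 0, "dy": 0, "dz": 2, "jaw": 1, "turn": 0}
    - {"dx": 0, "dy": 0, "dz": 4, "jaw": 1, "turn": 0}
    - {"dx": 0, "dy": 0, "dz": 4, "jaw": 1, "turn": 0}

```text
time: 18.85
tool_pos: [0.5591, 0.1105, 0.0583]
tool_rot: [0.0, 0.026, 1.0, -0.0]
contact_force: [-1.9, 0.5, 2.3]
gripper_width: 0.609
grasp_force: 63.1
```

Request:
apply_moves:
  series:
    - {"dx": 0, "dy": 0, "dz": 2, "jaw": 1, "turn": 0}
    - {"dx": 0, "dy": 0, "dz": 4, "jaw": 1, "turn": 0}
    - {"dx": 0, "dy": 0, "dz": 4, "jaw": 1, "turn": 0}

```text
time: 19.1
tool_pos: [0.5593, 0.1106, 0.0559]
tool_rot: [-0.0, 0.026, 1.0, -0.0]
contact_force: [-6.7, -1.0, 13.4]
gripper_width: 0.61
grasp_force: 64.3
```

Request:
apply_moves:
  series:
    - {"dx": 0, "dy": 0, "dz": 2, "jaw": 1, "turn": 0}
    - {"dx": 0, "dy": 0, "dz": 4, "jaw": 1, "turn": 0}
    - {"dx": 0, "dy": 0, "dz": 4, "jaw": 1, "turn": 0}

```text
time: 19.35
tool_pos: [0.5596, 0.1105, 0.0556]
tool_rot: [-0.001, 0.026, 1.0, -0.0]
contact_force: [-18.0, -1.6, 31.7]
gripper_width: 0.611
grasp_force: 66.2
```

Request:
apply_moves:
  series:
    - {"dx": 0, "dy": 0, "dz": -2, "jaw": 1, "turn": 0}
    - {"dx": 0, "dy": 0, "dz": -4.5, "jaw": 1, "turn": 0}
    - {"dx": 0, "dy": 0, "dz": -4.5, "jaw": 1, "turn": 0}

```text
time: 19.6
tool_pos: [0.5594, 0.1105, 0.0561]
tool_rot: [0.0, 0.026, 1.0, -0.0]
contact_force: [-5.4, -0.6, 10.9]
gripper_width: 0.61
grasp_force: 63.8
```

Request:
apply_moves:
  series:
    - {"dx": 0, "dy": 0, "dz": 0, "jaw": 0.2, "turn": 0}
    - {"dx": 0, "dy": 0, "dz": 0, "jaw": 0.2, "turn": 0}
    - {"dx": 0, "dy": 0, "dz": 0, "jaw": 0.2, "turn": 0}
    - {"dx": 0, "dy": 0, "dz": 0, "jaw": 0.2, "turn": 0}

```text
time: 19.93
tool_pos: [0.5587, 0.1105, 0.0538]
tool_rot: [-0.0, 0.026, 1.0, -0.0]
contact_force: [-0.0, -1.2, -0.9]
gripper_width: 0.799
grasp_force: 0.0
```

Request:
apply_moves:
  series:
    - {"dx": 0, "dy": 0, "dz": -15, "jaw": 0.2, "turn": 0}
    - {"dx": 0, "dy": 0, "dz": -40, "jaw": 0.2, "turn": 0}
    - {"dx": 0, "dy": 0, "dz": -60, "jaw": 0.2, "turn": 0}
    - {"dx": 0, "dy": 0, "dz": -60, "jaw": 1, "turn": 0}
    - {"dx": 0, "dy": 0, "dz": -60, "jaw": 1, "turn": 0}

```text
time: 20.35
tool_pos: [0.56, 0.1106, 0.1157]
tool_rot: [0.001, 0.026, 1.0, 0.0]
contact_force: [0.1, -0.2, 0.3]
gripper_width: 0.527
grasp_force: 0.0
```

Run:
```python
from blue import *
for z in(.076,.079,.082): blue(z)
go(.5585,.1105,.09,yaw=87)
```

```text
blue px [ 282  184   77   73 4417] centre [559.  110.9] axes [53.3 53.4] minrect ((559.0116577148438, 110.95024108886719), 26.90241241455078)
blue px [ 282  187   77   73 4475] centre [557.9 110.9] axes [52.3 52.5] minrect ((558.5042114257812, 110.84335327148438), 26.98421859741211)
blue px [ 282  188   77   74 4315] centre [556.9 111. ] axes [51.3 51.8] minrect ((557.1129760742188, 110.97837829589844), 26.223201751708984)
t 20.5 pos [0.5578 0.1105 0.1127] yaw 86.97 d [-0.7  0.1 22.7] turn -0.0004558599075152144 j6 -1.45 w 0.269502546629227 F [ 0.3 -0.   0. ]
```

Now I'll press once more on the top with closed fingers, to make sure it is home and level.

Request:
apply_moves:
  series:
    - {"dx": 0, "dy": 0, "dz": 15, "jaw": 1, "turn": 0}
    - {"dx": 0, "dy": 0, "dz": 25, "jaw": 1, "turn": 0}
    - {"dx": 0, "dy": 0, "dz": 31, "jaw": 1, "turn": 0}
    - {"dx": 0, "dy": 0, "dz": 34, "jaw": 1, "turn": 0}
    - {"dx": 0, "dy": 0, "dz": 34, "jaw": 1, "turn": 0}

```text
time: 20.92
tool_pos: [0.5578, 0.1104, 0.0787]
tool_rot: [-0.002, 0.026, 1.0, -0.0]
contact_force: [-0.6, -0.2, -0.6]
gripper_width: -0.002
grasp_force: 0.0
```

Request:
apply_moves:
  series:
    - {"dx": 0, "dy": 0, "dz": 2, "jaw": 1, "turn": 0}
    - {"dx": 0, "dy": 0, "dz": 4, "jaw": 1, "turn": 0}
    - {"dx": 0, "dy": 0, "dz": 4, "jaw": 1, "turn": 0}

```text
time: 21.17
tool_pos: [0.5591, 0.1105, 0.0766]
tool_rot: [0.0, 0.026, 1.0, -0.0]
contact_force: [-0.5, 0.4, -0.6]
gripper_width: 0.0
grasp_force: 0.0
```

Request:
apply_moves:
  series:
    - {"dx": 0, "dy": 0, "dz": 2, "jaw": 1, "turn": 0}
    - {"dx": 0, "dy": 0, "dz": 3, "jaw": 1, "turn": 0}
    - {"dx": 0, "dy": 0, "dz": 3, "jaw": 1, "turn": 0}

```text
time: 21.42
tool_pos: [0.5597, 0.1106, 0.0756]
tool_rot: [0.001, 0.026, 1.0, 0.0]
contact_force: [-2.6, -0.1, 8.1]
gripper_width: -0.002
grasp_force: 3.8
```

Request:
apply_moves:
  series:
    - {"dx": 0, "dy": 0, "dz": 2, "jaw": 1, "turn": 0}
    - {"dx": 0, "dy": 0, "dz": 4, "jaw": 1, "turn": 0}
    - {"dx": 0, "dy": 0, "dz": 4, "jaw": 1, "turn": 0}

```text
time: 21.67
tool_pos: [0.5601, 0.1107, 0.0752]
tool_rot: [0.0, 0.026, 1.0, -0.0]
contact_force: [-13.4, -1.5, 25.4]
gripper_width: 0.001
grasp_force: 12.7
```

Request:
apply_moves:
  series:
    - {"dx": 0, "dy": 0, "dz": -15, "jaw": 1, "turn": 0}
    - {"dx": 0, "dy": 0, "dz": -40, "jaw": 1, "turn": 0}
    - {"dx": 0, "dy": 0, "dz": -80, "jaw": 1, "turn": 0}
    - {"dx": 0, "dy": 0, "dz": -110, "jaw": 1, "turn": 0}
    - {"dx": 0, "dy": 0, "dz": -110, "jaw": 1, "turn": 0}

```text
time: 22.08
tool_pos: [0.5635, 0.1109, 0.1886]
tool_rot: [0.007, 0.026, 1.0, 0.001]
contact_force: [0.6, 0.4, 1.3]
gripper_width: 0.003
grasp_force: 0.0
```

Run:
```python
from blue import *
for z in(.076,.079,.082): blue(z)
g=grab_frame("scene");go(.56,.11)
hsv=cv2.cvtColor(g["pixels"],cv2.COLOR_RGB2HSV)
for n,lo,hi in(("blue",(100,120,30),(130,255,255)),("green",(50,100,30),(80,255,255)),("red",(0,200,120),(6,255,255))):
    m=cv2.inRange(hsv,lo,hi)[150:230,340:490];ys,xs=np.nonzero(m);print(n,len(xs),(xs.min()+340,xs.max()+340,ys.min()+150,ys.max()+150) if len(xs) else "")
print([proj(g,[.558+x,.1105,z]).round(1) for x,z in((-.027,.079),(.027,.079),(-.027,.085),(.027,.085))])
```

```text
blue px [ 291  162   56   55 2396] centre [558.2 110.8] axes [52.1 52.3] minrect ((558.278076171875, 110.72388458251953), 26.42367935180664)
blue px [ 291  165   57   55 2449] centre [557.4 110.9] axes [51.6 51.7] minrect ((557.4431762695312, 110.805419921875), 26.21503257751465)
blue px [ 291  168   57   55 2489] centre [556.7 110.9] axes [50.8 51.2] minrect ((556.7247314453125, 110.87220764160156), 25.791324615478516)
t 22.2833 pos [0.5583 0.1105 0.1785] yaw 86.98 d [-1.7 -0.4 -0. ] turn None j6 -1.45 w -0.000808211344166984 F [-0.8 -0.8 -0.1]
blue 300 (np.int64(357), np.int64(382), np.int64(167), np.int64(181))
green 619 (np.int64(416), np.int64(483), np.int64(178), np.int64(229))
red 1104 (np.int64(414), np.int64(482), np.int64(157), np.int64(178))
[array([366. , 166.4]), array([371.6, 180.7]), array([366.2, 164. ]), array([371.8, 178.1])]
```

The blue face measures 79 mm high in the scene view, so the cap is fully home. The cover has not moved.

```bash
python3 -c "
from plant import ticket
print(ticket.job_done())"
```

```text
the job is handed in; nothing more can be done
None
```

I handed the job in at about 22 s of the 51 s allowed: the white cap is rim-down with its blue face up in the open right nest, and by force and camera height it and the green pad are pressed fully home; nothing in the checks suggested the red cover, bottle, jar or bin was touched.

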